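# Lid the coffee jug with its nested lids, then lift off the cup lid and hold it

## Task

The green insulated coffee jug stands open, and its two lids wait nested on the orange trivet: a black pouring lid with a small white cup worn upside down over it as the outer lid. Carry the two together to the jug, with the pouring lip turned to face the jug's beak, and lower them gently (no dropping) until the pouring lid is fully home in the mouth. Then lift the cup alone off it, leaving the pouring lid undisturbed and the jug, mug, salt cellar and tongs where they stand, and finish while still holding the cup level, upside down as it came off, about 10 cm above the pouring lid.

Things in the scene. Friction and masses are not known exactly. Their poses are not given: they have to be found in the camera images.
- jug_mouth (a point): Centre of the jug's round mouth, in the plane of its rim, 165 mm above the counter; z up, its x axis points out over the beak, away from the handle. The straight neck below it is 55 mm across outside, 25 mm high, with a bore of 48 mm. Nothing of the jug stands above the rim.
- beak_tip (a point): Tip of the jug's pouring beak, a steel trough, 25 mm wide at the neck and narrowing, on the outside of the neck: 43 mm out from the axis along the mouth's x axis, 5 mm below the rim. It is the mark that the pouring lip must face.
- pour_lid_mid (a point): Centre of the black pouring lid (inner lid), on its axis at half the thickness of its flange, 35 mm above the counter at the start; z up, x points to its pouring lip. The flange is 60 mm across, 10 mm thick, with two flat finger grips by which it is taken: they face +y and -y, 62 mm apart, 26 mm long, 8 mm high. Fully home the flange rests on the jug's rim and this point is 5 mm above the rim.
- lip_tip (a point): Tip of the pouring lip, a tongue 14 mm wide and 6 mm thick with a white stripe, 42 mm out from the pouring lid's axis along its x axis, at flange height (1 mm above this lid's centre point).
- cup_mid (a point): Centre (half-way up) of the white cup, the outer lid: 60 g, round, upside down, 36 mm high, 52 mm across at its rim (below) and 48 mm at its closed top; z up. It sits loosely over the collar with its rim on the flange, so that this point is 23 mm above the pouring lid's centre point; nothing holds it but its weight, and it comes free once raised 10 mm.
- jug: The insulated jug, loose, about 0.85 kg: green body 92 mm across and 108 mm high, sloped shoulder up to 140 mm, steel neck up to 165 mm. Black handle opposite the beak, out to 88 mm from the axis, its top 142 mm up. Origin: centre of its underside; x towards the beak.
- pour_lid: The whole pouring lid, loose, about 85 g. Below the flange a tapered plug 20 mm long, 43 mm across, 33 mm at its foot, goes into the jug's bore; the lid stands on it on the trivet. Above the flange a collar 10 mm high, 39 mm across, carries the cup. Origin: centre of the plug's foot, 25 mm below the flange's centre; x towards the lip.
- cup_lid: The whole cup (outer lid); its origin is the centre of its rim, which faces down.
- trivet: Orange slatted plastic trivet, 150 mm square, 10 mm thick, loose; its origin is the centre of its underside.
- mug_mid (a point): Centre of the yellow ceramic mug, 82 mm across, 95 mm high, its handle out to 78 mm from its axis; a bystander, leave it alone.
- salt_mid (a point): Centre of the glass salt cellar with a hinged steel lid, 77 mm across, 52 mm high; a bystander, leave it alone.
- tongs_mid (a point): Middle of the steel tongs, locked closed, lying along their x axis, 280 mm long with the pull ring, 30 mm wide, 27 mm high at the tips; a bystander, leave them alone.
Mind the look-alikes: they are no part of the job. There is more than one size of the cup_lid; the job needs the larger. Of the things shaped like the jug, the green one is meant.

How it is judged:
By the outcome, as a careful person would: the job done as asked, in the order asked, and still so for the second after the job is handed in, while the arm keeps its last pose, push and grip.
It also fails if it takes over 48 s, if anything falls off the work surface, if the arm or the gripper's body presses on something with over 40 N, if the wrist force passes 120 N, or if a joint passes its speed limit or range.

## Robot

A 6-joint arm with a two-finger parallel gripper is mounted at the origin on the work surface. World frame = base frame: x ahead of the robot, y to its left, z up, the work surface at z = 0. Lengths are in m, angles in rad, forces in N, time in s.
With the tool pointing down it reaches from about 0.375 to 0.925 m from the base axis. Payload 5.7 kg.
Tool frame: the origin (TCP) lies at the very end of the fingers, on their centre line; the grasp point (between the pads) lies 19 mm behind it (bot.tcp_to_grasp is the distance from the TCP to the grasp point, in m); z points along the fingers, y is the direction in which the jaws open and shut (so a half turn about z gives the same grasp; the last joint's range is limited). The gripper opens to 88 mm and grips with 3 to 60 N. Pads are 20 mm wide; open, the fingers measure 115 mm over their backs; the gripper's body (75 mm by 178 mm) begins 61 mm behind the grasp point.
Start: joints at [1.215, 0.359, 1.51, -0, 1.272, -0.115], TCP at [0.143, 0.583, 0.223] pointing down, gripper open.
Joint ranges: [-2.97, 2.97], [-1.01, 2.36], [0.21, 2.38], [-0.96, 4.11], [0.2, 2.71], [-2.98, 2.98]. Speed limits (rad/s): [2.39, 2.39, 3.14, 3.14, 3.14, 3.14].

## Interface

Orientations are given as a unit quaternion [w, x, y, z].
In Python, from bench import readout, eyes, bot gives the robot as it stands.
- The arm moves only by the tool servo_tool, never from a script. Its argument "commands" is a list of rows, each a list of 5 numbers: the shift along the tool's x, y, z as a fraction of full scale, then the turn about the tool's z as a fraction of full scale, then the gripper's target within -1 to 1 (fully open at 1, half-way at 0, shut at -1). A call has 1 to 5 rows; each row shifts and turns the commanded pose from where the row before left it, along the tool's axes as they then stand; what a row does not reach is not made up. Full scale, the value 1, is 200 mm for a shift and 90 degrees for a turn. A row lasts 1/12 s, in which the tool goes at most 41.7 mm and 7.16 degrees, less where a joint would pass 70% of its speed; a pose out of reach is approached as far as the arm can. A call with a number of a shift or a turn outside -1 to 1 is refused whole. A call with a gripper value outside its range is refused whole. The fingers move at their own pace and stop on an object; the grip force is fixed at half the most. Time passes only in rows, so rows that do not move let the fingers close. It gives the time, the measured TCP pose, the force and the opening at its end, in the units of the state.
- readout.read_state(): the state, without advancing time (a new reading comes with each control period).
- eyes.snapshot(name): name is "scene" or "top" or "wrist"; returns a dict with "pixels" (384x512x3 uint8, red, green, blue), "z_map" (384x512 float32, m along the optical axis (not along the pixel's ray), 0 where there is no reading), "fx", "fy", "cx", "cy" (pixels), "k1" (the pictures are not rectified: a ray, as slopes to the right and down, at radius r is drawn at 1 + k1 r^2 times it, then the intrinsics apply), "extrinsics" (4x4, takes a point from camera to world coordinates). Camera axes: x right, y up, looking along -z (the intrinsics and any distortion apply to the point x, -y, -z); pixel columns grow to the right and rows downward; lengths in m; the calibration is good to about 2 mm. A picture is of the moment at which its call begins.
- bot.hand_in(): hands the job in, once; it reports no verdict.
The state is a dict: "t": time; "joint_positions": joint angles; "joint_vel": joint speeds; "tau": joint torques, N m; "tcp_pos": TCP position; "orientation": TCP orientation; "force": force on the tool from outside, world axes, zero at the start; "wrist_torque": the same for the moment, N m; "width": opening from 0.0 (shut) to 1.0 (fully open).
Only numpy, scipy, OpenCV 4.12 (cv2) and the standard library are available. Lean on these libraries where they do the work, as an engineer would, in place of code of your own. Each camera call takes 0.05 s, during which the arm holds its last target.

## Working session

There is one attempt and no reset: what is moved stays moved. The work goes in short steps, Python scripts to look and compute and a tool call to move; the robot and the scene stay as the last step left them, time stands still between calls to the robot, and variables do not carry over. Pictures are saved under pics/ and viewed, and the job is handed in when it is done.

Besides the shell and the picture viewer there is one more tool, called after "Request:" as name(argument=value, ...), one argument or row to a line, values as JSON. servo_tool: Moves the arm, as the interface text tells. Shift numbers are shares of 200 mm and turn numbers shares of 90 degrees, none past 1 either way. Its arguments: {"type":"object","properties":{"commands":{"type":"array","items":{"type":"array","items":{"type":"number","minimum":-1,"maximum":1}}}},"required":["commands"]}

```bash
mkdir -p pics; ls
cat > h.py <<'E'
import numpy as np, cv2, pickle
from bench import readout, eyes, bot
def snap(n,tag):
    s=eyes.snapshot(n); pickle.dump(s,open(f'{tag}.pkl','wb'))
    cv2.imwrite(f'pics/{tag}.png',cv2.cvtColor(s['pixels'],cv2.COLOR_RGB2BGR)); return s
def rays(s,uv):
    uv=np.atleast_2d(np.asarray(uv,float)); d=np.stack([(uv[:,0]-s['cx'])/s['fx'],(uv[:,1]-s['cy'])/s['fy']],1)
    x=d.copy()
    for _ in range(20): x=d/(1+s['k1']*(x**2).sum(1,keepdims=True))
    c=np.stack([x[:,0],-x[:,1],-np.ones(len(x))],1)
    E=np.asarray(s['extrinsics']); return E[:3,3],c@E[:3,:3].T
def onplane(s,uv,z):
    o,d=rays(s,uv); return o+d*((z-o[2])/d[:,2])[:,None]
def depthpts(s,uv):
    uv=np.atleast_2d(np.asarray(uv,int)); o,d=rays(s,uv); return o+d*s['z_map'][uv[:,1],uv[:,0]][:,None]
E
python3 - <<'E'
from h import *
for n in ['scene','top','wrist']:
    s=snap(n,n+'0'); print(n,s['fx'],s['k1'],np.round(s['extrinsics'],3).tolist(),(s['z_map']>0).mean())
print(readout.read_state())
E
```

```text
pics
scene 402.72661451989904 -0.004883919697125591 [[0.172, -0.626, 0.761, 1.269], [0.985, 0.096, -0.143, -0.156], [0.016, 0.774, 0.633, 0.727], [0.0, 0.0, 0.0, 1.0]] 0.9959462483723959
top 477.84821758394366 0.005905324890703479 [[0.024, 0.996, -0.082, 0.458], [-1.0, 0.023, -0.006, -0.042], [-0.004, 0.082, 0.997, 1.455], [0.0, 0.0, 0.0, 1.0]] 0.9962056477864584
wrist 283.0625332655053 -0.05354170544797547 [[0.239, -0.933, -0.269, 0.069], [0.971, 0.229, 0.066, 0.601], [0.0, -0.277, 0.961, 0.384], [0.0, 0.0, 0.0, 1.0]] 0.9960174560546875
{'t': 0.15, 'joint_positions': array([ 1.21491311e+00,  3.59343620e-01,  1.51116218e+00, -2.81374987e-05,
        1.27251972e+00, -1.15114738e-01]), 'joint_vel': array([ 0.00054879, -0.00348978, -0.00141543,  0.000766  ,  0.00150969,
        0.00032361]), 'tau': array([-1.01451533e-04, -5.15760970e+01, -2.71009272e+01,  6.74180291e-02,
        3.07170802e-02, -3.75058517e-05]), 'tcp_pos': array([0.14290933, 0.58218585, 0.22200853]), 'orientation': array([-1.54090713e-04,  1.20089529e-01,  9.92762807e-01, -6.99795666e-04]), 'force': array([-0.19226748,  0.46363778, -1.17197079]), 'wrist_torque': array([ 0.03295839, -0.05073627,  0.07547324]), 'width': 0.9992273886876788}
```

View pics/scene0.png

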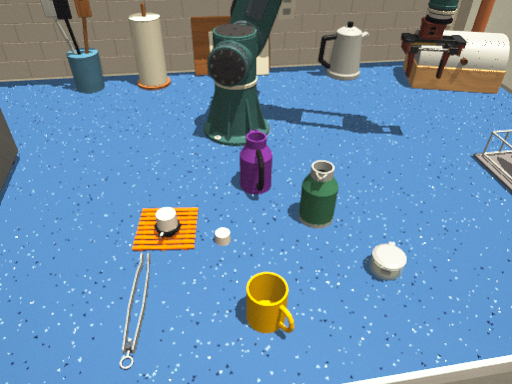

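View pics/top0.png

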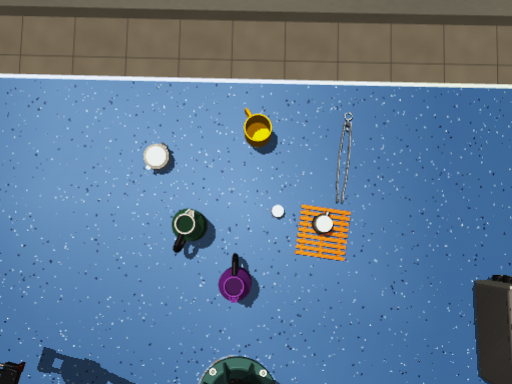

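View pics/wrist0.png

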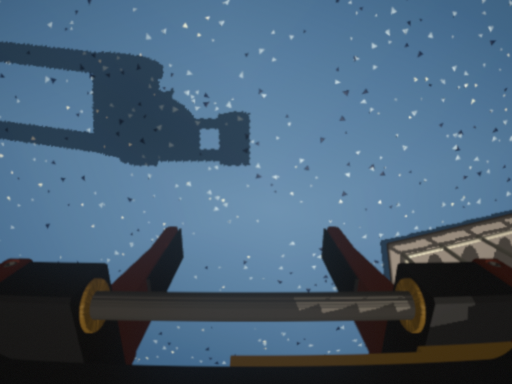

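The scene view shows the green jug at (319,195), the lid stack on the trivet at (167,222), a smaller decoy cup at (222,237) and a purple decoy jug at (256,165). From above, the jug is at (187,225) and the stack at (323,223). I'll zoom in on those.

Run:
```python
from h import *
t=cv2.imread('pics/top0.png'); s=cv2.imread('pics/scene0.png')
f=lambda im,x,y,w,h,k:cv2.resize(im[y:y+h,x:x+w],None,fx=k,fy=k,interpolation=cv2.INTER_CUBIC)
a=np.vstack([np.hstack([f(t,160,195,50,37,8)[:296],f(t,300,205,50,37,8)]),np.hstack([f(s,295,155,50,37,8),f(s,142,203,50,37,8)])])
cv2.imwrite('pics/zoom0.png',a)
S=pickle.load(open('top0.pkl','rb'))
for uv in [(185,222),(324,223),(278,211),(323,229),(340,250)]: print(uv,depthpts(S,[uv]).round(4))
```

```text
(185, 222) [[0.5089 0.1723 0.0047]]
(324, 223) [[ 0.5129 -0.2393  0.0755]]
(278, 211) [[ 0.5474 -0.1082  0.0286]]
(323, 229) [[ 0.4956 -0.2369  0.0731]]
(340, 250) [[ 0.4354 -0.2989  0.0024]]
```

View pics/zoom0.png

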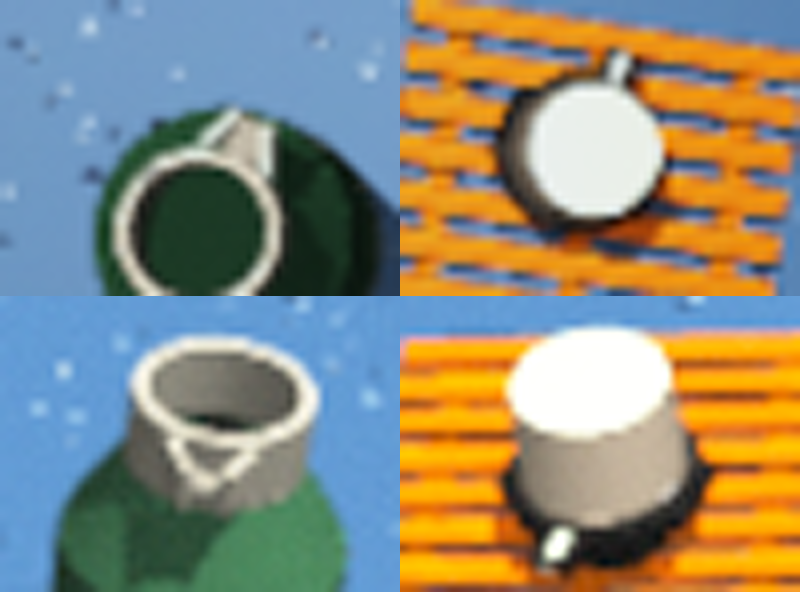

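Run:
```python
from h import *
T=pickle.load(open('top0.pkl','rb'));S=pickle.load(open('scene0.pkl','rb'))
p=lambda s,u,z: onplane(s,[u],z)[0].round(4)
ang=lambda a,b: np.degrees(np.arctan2(b[1]-a[1],b[0]-a[0])).round(1)
# jug
for s,c,b in [(T,(160+197/8-.5,195+230/8-.5),(160+255/8-.5,195+116/8-.5)),(S,(295+225/8-.5,155+(390-296)/8-.5),(295+208/8-.5,155+(485-296)/8-.5))]:
    C=p(s,c,.165);B=p(s,b,.160);print('jug',C,B,np.hypot(*(B-C)[:2]),ang(C,B))
# lid
for s,c,l in [(T,(300+195/8-.5,205+150/8-.5),(300+222/8-.5,205+50/8-.5)),(S,(142+189/8-.5,203+(381-296)/8-.5),(142+150/8-.5,203+(560-296)/8-.5))]:
    C=p(s,c,.076);L=p(s,l,.037);print('lid',C,L,np.hypot(*(L-C)[:2]),ang(C,L))
# jug handle, black, and lid top blob by mask
hsv=cv2.cvtColor(T['pixels'],cv2.COLOR_RGB2HSV)
```

```text
jug [0.4998 0.1508 0.165 ] [0.5391 0.1333 0.16  ] 0.04302022780041965 -24.0
jug [0.5006 0.1499 0.165 ] [0.5404 0.133  0.16  ] 0.04323944958021547 -23.0
lid [ 0.5122 -0.2388  0.076 ] [ 0.5511 -0.254   0.037 ] 0.041764219135523216 -21.3
lid [ 0.5131 -0.2395  0.076 ] [ 0.5482 -0.2559  0.037 ] 0.038742354084386796 -25.0
```

Both views agree: the jug mouth is at (0.500, 0.150) with the beak at about -23.5°, and the stack is at (0.5125, -0.239) with the lip at about -22°. I'll hover over the jug first for a close wrist view.

Request:
servo_tool(
  commands=[
    [-0.15,-0.11,-0.027,0,1],
    [-0.15,-0.11,-0.027,0,1],
    [-0.15,-0.11,-0.027,0,1],
    [-0.15,-0.11,-0.027,0,1],
    [-0.15,-0.11,-0.027,0,1],
  ],
)

```text
t: 0.57
tcp_pos: [0.263, 0.4385, 0.2496]
orientation: [-0.0, 0.12, 0.993, -0.0]
force: [1.0, 0.1, -0.4]
width: 1.0
```

Request:
servo_tool(
  commands=[
    [-0.15,-0.11,-0.027,0,1],
    [-0.15,-0.11,-0.027,0,1],
    [-0.15,-0.11,-0.027,0,1],
    [-0.15,-0.11,-0.027,0,1],
    [-0.15,-0.11,-0.027,0,1],
  ],
)

```text
t: 0.98
tcp_pos: [0.3826, 0.2958, 0.2768]
orientation: [-0.0, 0.12, 0.993, -0.0]
force: [0.2, 0.9, 0.8]
width: 0.997
```

Request:
servo_tool(
  commands=[
    [-0.15,-0.11,-0.027,0,1],
    [-0.15,-0.11,-0.027,0,1],
    [-0.15,-0.11,-0.027,0,1],
    [-0.15,-0.11,-0.027,0,1],
    [0,0,0,0.045,1],
  ],
)

```text
t: 1.4
tcp_pos: [0.4822, 0.1788, 0.2992]
orientation: [0.002, 0.157, 0.988, -0.001]
force: [0.1, 0.8, 0.6]
width: 1.002
```

Request:
servo_tool(
  commands=[
    [0,0,0,0.045,1],
    [0,0,0,0,1],
    [0,0,0,0,1],
  ],
)

```text
t: 1.65
tcp_pos: [0.4773, 0.1832, 0.298]
orientation: [-0.0, 0.189, 0.982, -0.0]
force: [0.6, -0.8, -0.2]
width: 0.997
```

Run:
```python
from h import *
s=snap('wrist','w1'); st=readout.read_state(); print(st['t'],st['tcp_pos'],st['orientation'],st['joint_positions'])
```

```text
1.7 [0.47715679 0.18348639 0.29800069] [-2.85717616e-04  1.88710919e-01  9.82032629e-01 -1.51323206e-04] [ 2.31953829e-01  1.66269816e-01  1.58899161e+00 -4.28936191e-05
  1.38697649e+00 -9.59135996e-01]
```

View pics/w1.png

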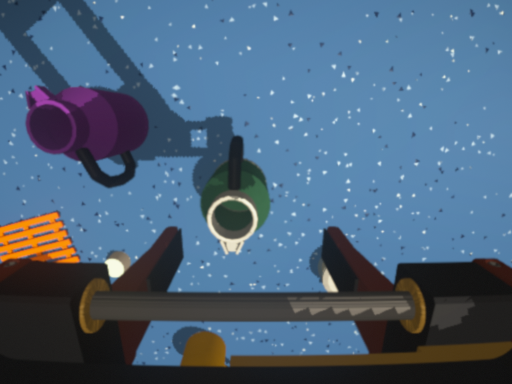

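The wrist view shows the green mouth at about (232,217) and the beak tip at about (232,248). Next I'll fit the rim.

Run:
```python
from h import *
s=pickle.load(open('w1.pkl','rb')); im=s['pixels'].astype(int)
z=s['z_map']
sub=(slice(180,260),slice(195,275))
m=((im.min(2)>125)&(im.max(2)-im.min(2)<70)).astype(np.uint8); m2=np.zeros_like(m); m2[180:256,195:275]=m[180:256,195:275]
cs,h=cv2.findContours(m2,cv2.RETR_CCOMP,cv2.CHAIN_APPROX_NONE)
for c,hh in zip(cs,h[0]):
    if len(c)>40:
        e=cv2.fitEllipse(c); print(hh[3],len(c),np.round(e[0],2),np.round(e[1],2),onplane(s,[e[0]],.165).round(4))
        q=onplane(s,c[:,0],.165)[:,:2]; (x,y),r=cv2.minEnclosingCircle((q*1000).astype(np.float32)); print('circ',x,y,r)
        if hh[3]>=0: # inner: lsq circle
            A=np.c_[2*q,np.ones(len(q))]; k=np.linalg.lstsq(A,(q**2).sum(1),rcond=None)[0]; print('lsq',k[:2],np.sqrt(k[2]+k[0]**2+k[1]**2))
k=6
cv2.imwrite('pics/z1.png',cv2.resize(cv2.cvtColor(s['pixels'],cv2.COLOR_RGB2BGR)[190:260,190:280],None,fx=8,fy=8,interpolation=cv2.INTER_CUBIC))
```

```text
-1 158 [231.89 222.72] [48.64 56.27] [[0.5042 0.1488 0.165 ]]
circ 507.7037353515625 146.57489013671875 35.40691375732422
5 116 [231.89 219.06] [39.85 42.36] [[0.5002 0.1505 0.165 ]]
circ 500.6568603515625 150.4434051513672 24.154254913330078
lsq [0.50062382 0.15027677] 0.02353684881645217
```

View pics/z1.png

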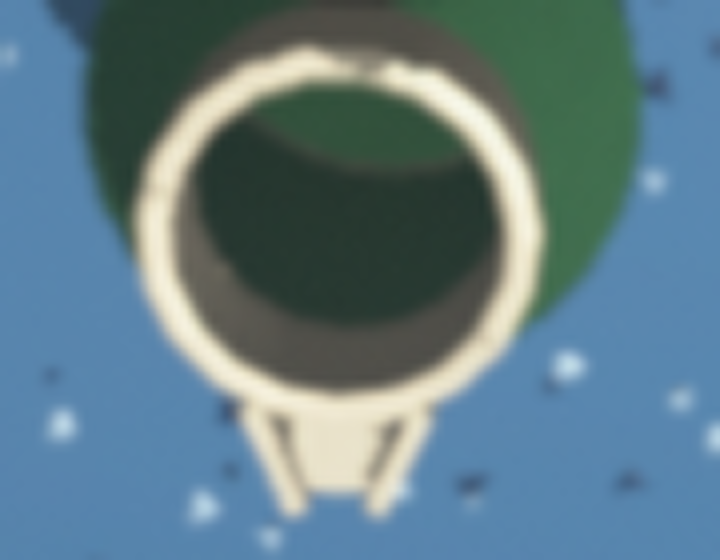

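Run:
```python
from h import *
s=pickle.load(open('w1.pkl','rb'))
for u in [(295,512),(378,512),(336,512)]:
    b=onplane(s,[(190+u[0]/8-.5,190+u[1]/8-.5)],.160)[0]; d=b[:2]-[.5005,.1503]; print(b.round(4),np.hypot(*d),np.degrees(np.arctan2(d[1],d[0])))
```

```text
[0.5389 0.1266 0.16  ] 0.045148328824967304 -31.624784212338408
[0.5435 0.1379 0.16  ] 0.04469923768167967 -16.05919035154898
[0.5412 0.1322 0.16  ] 0.044511410457612074 -23.973920052450534
```

Jug: mouth (0.5005, 0.1503), beak at -23.8°. Now over to the stack.

Request:
servo_tool(
  commands=[
    [-0.079,-0.158,0.03,0,1],
    [-0.079,-0.158,0.03,0,1],
    [-0.079,-0.158,0.03,0,1],
    [-0.079,-0.158,0.03,0,1],
    [-0.079,-0.158,0.03,0,1],
  ],
)

```text
t: 2.12
tcp_pos: [0.4915, 0.0065, 0.2681]
orientation: [0.0, 0.188, 0.982, -0.0]
force: [0.3, 0.0, -0.1]
width: 1.0
```

Request:
servo_tool(
  commands=[
    [-0.079,-0.158,0.03,0,1],
    [-0.079,-0.158,0.03,0,1],
    [-0.079,-0.158,0.03,0,1],
    [-0.079,-0.158,0.03,0,1],
    [-0.079,-0.158,0.03,0,1],
  ],
)

```text
t: 2.53
tcp_pos: [0.5061, -0.1697, 0.238]
orientation: [0.0, 0.188, 0.982, -0.0]
force: [-0.2, 0.5, 0.3]
width: 1.004
```

Request:
servo_tool(
  commands=[
    [-0.079,-0.158,0.03,0,1],
    [-0.079,-0.158,0.03,0,1],
    [0,0,0,0,1],
    [0,0,0,0,1],
  ],
)

```text
t: 2.87
tcp_pos: [0.5119, -0.24, 0.2256]
orientation: [-0.001, 0.19, 0.982, 0.0]
force: [-0.1, 0.7, 0.2]
width: 1.0
```

Run:
```python
from h import *
s=snap('wrist','w2'); st=readout.read_state(); print(st['t'],st['tcp_pos'],st['orientation'],st['joint_positions'],st['force'])
```

```text
2.9167 [ 0.51178391 -0.2386125   0.22591897] [-5.29251119e-04  1.89670726e-01  9.81847524e-01  4.17985283e-04] [-5.58867458e-01  3.05901472e-01  1.58241821e+00  4.19978011e-04
  1.25456139e+00 -1.74814101e+00] [ 0.12623851  0.58028723 -0.00285908]
```

View pics/w2.png

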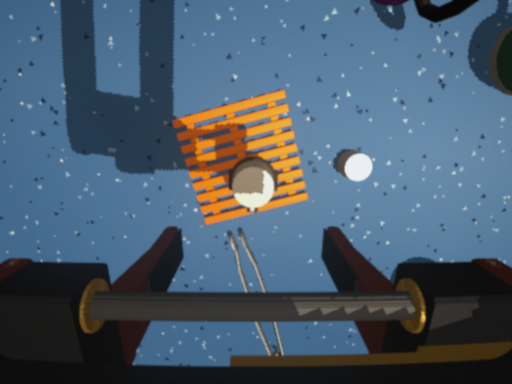

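Run:
```python
from h import *
s=pickle.load(open('w2.pkl','rb'))
cv2.imwrite('pics/z2.png',cv2.resize(cv2.cvtColor(s['pixels'],cv2.COLOR_RGB2BGR)[145:245,205:305],None,fx=6,fy=6,interpolation=cv2.INTER_CUBIC))
# cup top via depth
v,u=np.mgrid[140:225,215:290]; P=depthpts(s,np.c_[u.ravel(),v.ravel()])
k=abs(P[:,2]-.076)<.004; Q=P[k]; print(k.sum(),Q.mean(0),np.median(Q[:,2]), Q[:,:2].min(0),Q[:,:2].max(0))
k=abs(P[:,2]-.037)<.003; k&=np.hypot(P[:,0]-.5125,P[:,1]+.239)<.05; print(k.sum())
```

```text
1352 [ 0.51215366 -0.23908657  0.07607952] 0.07610803122901949 [ 0.48871667 -0.26310251] [ 0.5369779  -0.21580284]
281
```

View pics/z2.png

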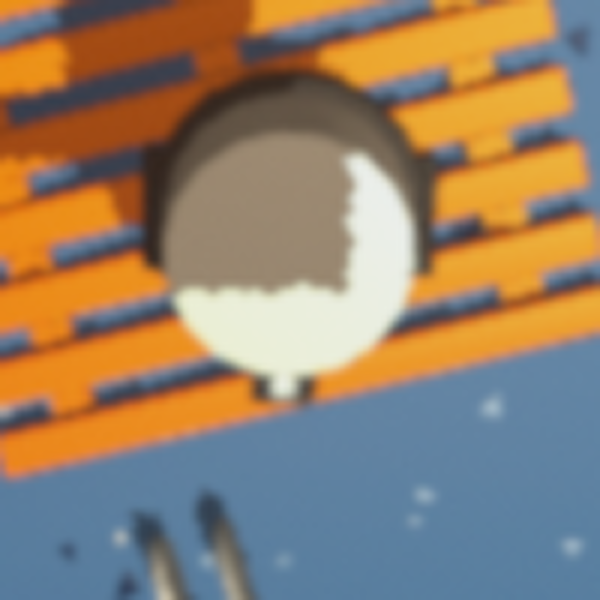

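Run:
```python
from h import *
s=pickle.load(open('w2.pkl','rb'))
f=lambda u,z:onplane(s,[(205+u[0]/6-.5,145+u[1]/6-.5)],z)[0]
C=np.array([.5122,-.2391])
an=lambda d:np.degrees(np.arctan2(d[1],d[0])).round(2)
L=f((284,402),.036)[:2]; print('lip',L,np.hypot(*(L-C)),an(L-C))
a,b,c,d=[f(u,.039)[:2] for u in [(147,145),(152,267),(428,155),(433,270)]]
print('flats',an(b-a),an(d-c)); 
n=lambda th:np.array([-np.sin(np.radians(th)),np.cos(np.radians(th))])
for th in(-21,-22,-23,-24): print(th,(a-C)@n(th),(b-C)@n(th),(c-C)@n(th),(d-C)@n(th))
print('tongs',f((150,520),.02),f((207,500),.02))
st=readout.read_state();q=st['orientation'];print('tool x ang',np.degrees(2*np.arctan2(q[2],q[1])))
```

```text
lip [ 0.55258508 -0.25592354] 0.04374912473983707 -22.62
flats -20.87 -18.18
-21 -0.028744663568660404 -0.028686537561511793 0.02965027311267457 0.030866763963260196
-22 -0.02898621550507457 -0.02847172491195954 0.029453648593938182 0.03110150203696796
-23 -0.029218937959450117 -0.02824823949918731 0.029248052208516184 0.031326766291868244
-24 -0.029442760042273003 -0.028016149399016782 0.029033546583059223 0.03154248811028682
tongs [ 0.57291948 -0.29783533  0.02      ] [ 0.57326342 -0.28354906  0.02      ]
tool x ang 158.13285741869905
```

Lip at -22.3±1°, centre (0.5122, -0.2391). The tool is already aligned, so I'll go down.

Request:
servo_tool(
  commands=[
    [0,-0.004,0.15,0,1],
    [0,0,0.15,0,1],
    [0,0,0.15,0,1],
    [0,0,0.15,0,1],
    [0,0,0.12,0,1],
  ],
)

```text
t: 3.33
tcp_pos: [0.5112, -0.2372, 0.081]
orientation: [-0.001, 0.188, 0.982, 0.0]
force: [0.7, 0.2, 1.0]
width: 1.001
```

Request:
servo_tool(
  commands=[
    [0,0,0.1,0,1],
    [0,0,0.08,0,1],
    [0,0,0.07,0,1],
    [0,0,0.045,0,1],
    [0,0,0,0,1],
  ],
)

```text
t: 3.75
tcp_pos: [0.5108, -0.2376, 0.0221]
orientation: [-0.001, 0.189, 0.982, 0.001]
force: [-0.9, -0.7, 0.6]
width: 1.002
```

Request:
servo_tool(
  commands=[
    [0,0,0,0,1],
    [0,0,0,0,1],
  ],
)

```text
t: 3.92
tcp_pos: [0.5124, -0.2396, 0.0242]
orientation: [0.001, 0.189, 0.982, -0.0]
force: [0.3, -1.0, -0.3]
width: 1.0
```

Run:
```python
from h import *
s=snap('wrist','w3'); s=snap('scene','s3');st=readout.read_state(); print(st['t'],st['tcp_pos'],st['orientation'],st['force'])
```

```text
4.0167 [ 0.51252942 -0.24010266  0.02441325] [ 9.15873055e-04  1.89713544e-01  9.81838983e-01 -3.78478263e-04] [ 0.12212827 -0.1598996   0.5073095 ]
```

View pics/w3.png

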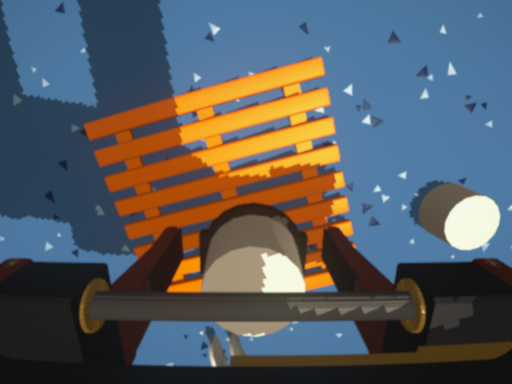

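The stack is centred between the fingers. I'll go down the last 8 mm and close.

Request:
servo_tool(
  commands=[
    [0,0,0.02,0,1],
    [0,0,0.02,0,1],
    [0,0,0,0,1],
    [0,0,0,0,1],
  ],
)

```text
t: 4.35
tcp_pos: [0.5114, -0.2398, 0.015]
orientation: [-0.0, 0.19, 0.982, 0.0]
force: [-0.6, -0.7, -0.4]
width: 1.004
```

Request:
servo_tool(
  commands=[
    [0,0,0,0,0.5],
    [0,0,0,0,0.3],
    [0,0,0,0,-1],
    [0,0,0,0,-1],
    [0,0,0,0,-1],
  ],
)

```text
t: 4.77
tcp_pos: [0.5118, -0.2399, 0.0153]
orientation: [0.0, 0.19, 0.982, -0.0]
force: [-0.7, -0.1, 0.5]
width: 0.704
```

Request:
servo_tool(
  commands=[
    [0,0,0,0,-1],
    [0,0,0,0,-1],
    [0,0,0,0,-1],
    [0,0,0,0,-1],
  ],
)

```text
t: 5.1
tcp_pos: [0.5117, -0.2399, 0.0153]
orientation: [0.0, 0.19, 0.982, -0.0]
force: [0.6, 1.0, 1.3]
width: 0.702
```

The opening is 61.9 mm, matching the 62 mm grips. I'll lift smoothly.

Request:
servo_tool(
  commands=[
    [0,0,-0.01,0,-1],
    [0,0,-0.02,0,-1],
    [0,0,-0.04,0,-1],
    [0,0,-0.06,0,-1],
    [0,0,-0.07,0,-1],
  ],
)

```text
t: 5.52
tcp_pos: [0.5112, -0.2396, 0.0557]
orientation: [-0.001, 0.19, 0.982, 0.0]
force: [0.9, -0.4, -1.1]
width: 0.706
```

Request:
servo_tool(
  commands=[
    [0,0,-0.08,0,-1],
    [0,0,-0.09,0,-1],
    [0,0,-0.1,0,-1],
    [0,0,-0.1,0,-1],
    [0,0,-0.1,0,-1],
  ],
)

```text
t: 5.93
tcp_pos: [0.5115, -0.2398, 0.1509]
orientation: [0.0, 0.19, 0.982, -0.0]
force: [1.5, -0.7, -1.1]
width: 0.701
```

Request:
servo_tool(
  commands=[
    [0,0,-0.09,0,-1],
    [0,0,-0.08,0,-1],
    [0,0,-0.07,0,-1],
    [0,0,-0.05,0,-1],
    [0,0,-0.03,0,-1],
  ],
)

```text
t: 6.35
tcp_pos: [0.5121, -0.2402, 0.2151]
orientation: [0.001, 0.19, 0.982, -0.0]
force: [-0.3, 0.0, -0.9]
width: 0.703
```

Request:
servo_tool(
  commands=[
    [0,0,-0.01,0,-1],
    [0,0,0,0,-1],
    [0,0,0,0,-1],
  ],
)

```text
t: 6.6
tcp_pos: [0.5113, -0.2396, 0.2146]
orientation: [-0.001, 0.19, 0.982, 0.0]
force: [0.4, -0.6, -1.2]
width: 0.704
```

Run:
```python
from h import *
s=snap('wrist','w4'); s=snap('scene','s4');st=readout.read_state(); print(st['t'],st['tcp_pos'],st['orientation'],st['force'],st['width'])
im=cv2.imread('pics/s4.png')[90:240,90:290]; cv2.imwrite('pics/z4.png',cv2.resize(im,None,fx=4,fy=4))
```

```text
6.7 [ 0.5111703  -0.23957717  0.21432287] [-8.63378975e-04  1.89917596e-01  9.81799617e-01  2.69584348e-04] [-0.50899591  0.55363583 -2.34429016] 0.7000708895110432
```

View pics/w4.png

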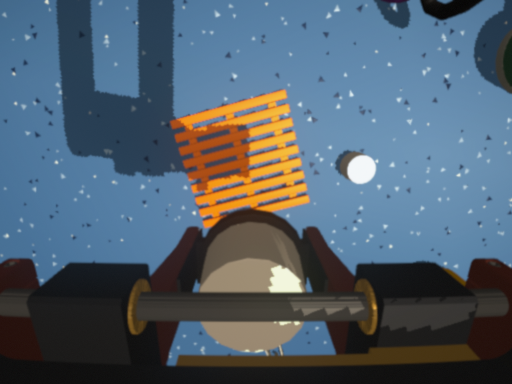

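View pics/z4.png

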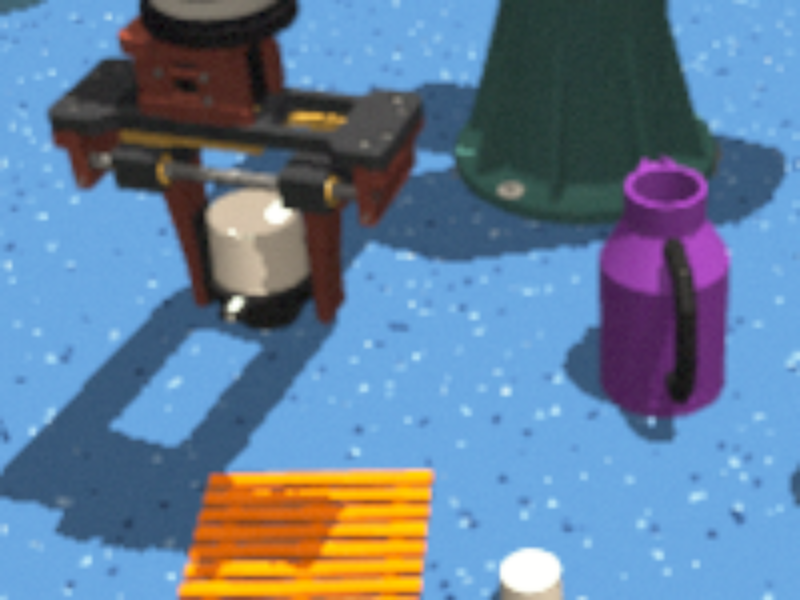

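The cup and lid are held together and level. I'll carry them to above the jug.

Request:
servo_tool(
  commands=[
    [0.008,0.018,0,0,-1],
    [0.016,0.037,0,0,-1],
    [0.024,0.055,0,0,-1],
    [0.032,0.073,0,0,-1],
    [0.04,0.092,0,0,-1],
  ],
)

```text
t: 7.12
tcp_pos: [0.5097, -0.1786, 0.2151]
orientation: [-0.0, 0.19, 0.982, 0.0]
force: [-0.5, 0.2, -1.1]
width: 0.705
```

Request:
servo_tool(
  commands=[
    [0.048,0.11,0,0,-1],
    [0.048,0.11,0,0,-1],
    [0.048,0.11,0,0,-1],
    [0.048,0.11,0,0,-1],
    [0.048,0.11,0,0,-1],
  ],
)

```text
t: 7.53
tcp_pos: [0.5056, -0.0573, 0.2153]
orientation: [-0.0, 0.19, 0.982, 0.0]
force: [-0.9, -0.4, -0.9]
width: 0.704
```

Request:
servo_tool(
  commands=[
    [0.048,0.11,0,0,-1],
    [0.048,0.11,0,0,-1],
    [0.048,0.11,0,0,-1],
    [0.048,0.11,0,0,-1],
    [0.048,0.11,0,0,-1],
  ],
)

```text
t: 7.95
tcp_pos: [0.5017, 0.0626, 0.2153]
orientation: [-0.0, 0.19, 0.982, 0.0]
force: [-0.3, -0.6, -1.7]
width: 0.703
```

Request:
servo_tool(
  commands=[
    [0.048,0.11,0,0,-1],
    [0.04,0.092,0,0,-1],
    [0.032,0.073,0,0,-1],
    [0.024,0.055,0,0,-1],
    [0.02,0.046,0,0,-1],
  ],
)

```text
t: 8.37
tcp_pos: [0.4996, 0.1439, 0.2153]
orientation: [-0.0, 0.189, 0.982, 0.0]
force: [0.4, -0.6, -0.8]
width: 0.705
```

Request:
servo_tool(
  commands=[
    [0.016,0.037,0,0,-1],
    [0,0,0,0.01,-1],
    [0,0,0,0.01,-1],
    [0,0,0,0,-1],
    [0,0,0,0,-1],
  ],
)

```text
t: 8.78
tcp_pos: [0.5004, 0.1493, 0.2152]
orientation: [-0.0, 0.206, 0.979, -0.0]
force: [0.7, -1.0, -1.5]
width: 0.704
```

Run:
```python
from h import *
s=snap('wrist','w5'); s=snap('top','t5'); s=snap('scene','s5');st=readout.read_state(); print(st['t'],st['tcp_pos'],st['orientation'],st['force'],st['width'])
q=st['orientation'];print('tool x ang',np.degrees(2*np.arctan2(q[2],q[1])))
im=cv2.imread('pics/s5.png')[90:240,240:400]; cv2.imwrite('pics/z5.png',cv2.resize(im,None,fx=4,fy=4,interpolation=cv2.INTER_CUBIC))
```

```text
8.9333 [0.50041846 0.14948378 0.21523689] [-3.54627595e-05  2.05744458e-01  9.78605744e-01 -1.19695391e-04] [ 0.17380501  0.53635025 -1.61021115] 0.7043874200502569
tool x ang 156.25383503008484
```

View pics/w5.png

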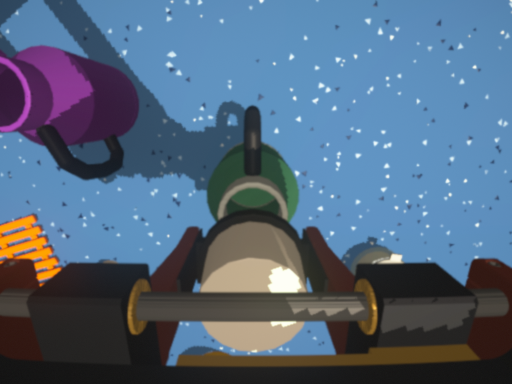

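View pics/z5.png

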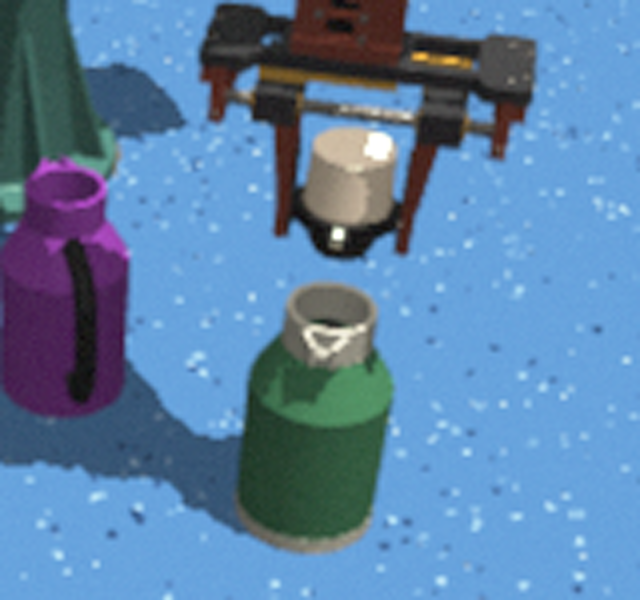

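Run:
```python
from h import *
s=pickle.load(open('s5.pkl','rb')); f=lambda u,z:onplane(s,[(240+u[0]/4-.5,90+u[1]/4-.5)],z)[0]
C=np.array([.5004,.1495]); L=f((336,243),.236)[:2]; print(L,np.hypot(*(L-C)),np.degrees(np.arctan2(*(L-C)[::-1])))
print(f((355,148),.276))
im=s['pixels'].astype(int); v,u=np.mgrid[118:150,312:345]; P=depthpts(s,np.c_[u.ravel(),v.ravel()]); k=abs(P[:,2]-.276)<.003; print(k.sum(),P[k].mean(0),P[k].min(0),P[k].max(0))
im=cv2.imread('pics/t5.png')[190:260,150:230]; cv2.imwrite('pics/zt5.png',cv2.resize(im,None,fx=8,fy=8,interpolation=cv2.INTER_CUBIC))
```

```text
[0.53711536 0.13190713] 0.040712732192258794 -25.602303172915544
[0.50258732 0.14876486 0.276     ]
199 [0.50445049 0.1478543  0.27504808] [0.47821832 0.1114956  0.27310558] [0.52727737 0.17936045 0.27816271]
```

View pics/zt5.png

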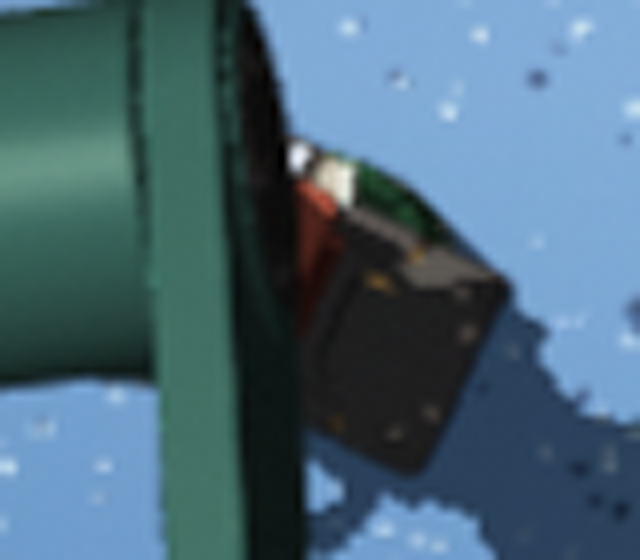

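Aligned. I'll lower with a small y correction, slowing towards the rim.

Request:
servo_tool(
  commands=[
    [0,0.003,0.02,0,-1],
    [0,0,0.03,0,-1],
    [0,0,0.04,0,-1],
    [0,0,0.04,0,-1],
    [0,0,0.03,0,-1],
  ],
)

```text
t: 9.35
tcp_pos: [0.4999, 0.1505, 0.1818]
orientation: [-0.001, 0.205, 0.979, -0.0]
force: [-0.1, 0.1, -1.3]
width: 0.706
```

Request:
servo_tool(
  commands=[
    [0,0,0.03,0,-1],
    [0,0,0.02,0,-1],
    [0,0,0.02,0,-1],
    [0,0,0.02,0,-1],
    [0,0,0,0,-1],
  ],
)

```text
t: 9.77
tcp_pos: [0.5002, 0.1506, 0.1645]
orientation: [-0.001, 0.205, 0.979, -0.0]
force: [-1.1, 0.1, -2.2]
width: 0.703
```

Run:
```python
from h import *
s=snap('scene','s6');st=readout.read_state(); print(st['t'],st['tcp_pos'],st['force'],st['width'])
im=cv2.imread('pics/s6.png')[90:240,240:400]; cv2.imwrite('pics/z6.png',cv2.resize(im,None,fx=4,fy=4,interpolation=cv2.INTER_CUBIC))
```

```text
9.8167 [0.50035197 0.15060659 0.16488703] [-0.35870136  1.52234084 -1.2963944 ] 0.7032162617539344
```

View pics/z6.png

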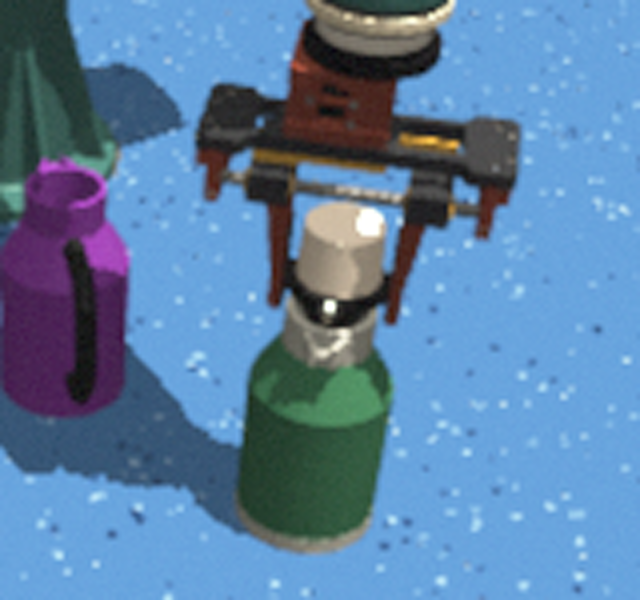

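The plug is entering the bore without contact force. I'll take the last 14 mm in small steps.

Request:
servo_tool(
  commands=[
    [0,0,0.01,0,-1],
    [0,0,0.01,0,-1],
    [0,0,0.01,0,-1],
    [0,0,0.01,0,-1],
    [0,0,0,0,-1],
  ],
)

```text
t: 10.23
tcp_pos: [0.5003, 0.1506, 0.1569]
orientation: [-0.0, 0.205, 0.979, -0.0]
force: [0.0, 0.4, -1.8]
width: 0.705
```

Request:
servo_tool(
  commands=[
    [0,0,0.01,0,-1],
    [0,0,0.01,0,-1],
    [0,0,0.005,0,-1],
    [0,0,0,0,-1],
    [0,0,0,0,-1],
  ],
)

```text
t: 10.65
tcp_pos: [0.5005, 0.1506, 0.1521]
orientation: [-0.0, 0.205, 0.979, -0.0]
force: [-0.0, -0.4, -1.1]
width: 0.705
```

Request:
servo_tool(
  commands=[
    [0,0,0.004,0,-1],
    [0,0,0,0,-1],
    [0,0,0,0,-1],
  ],
)

```text
t: 10.9
tcp_pos: [0.5006, 0.1506, 0.1514]
orientation: [-0.0, 0.205, 0.979, -0.0]
force: [0.0, -0.6, -1.5]
width: 0.703
```

Request:
servo_tool(
  commands=[
    [0,0,0.004,0,-1],
    [0,0,0,0,-1],
    [0,0,0,0,-1],
  ],
)

```text
t: 11.15
tcp_pos: [0.5006, 0.1506, 0.1506]
orientation: [-0.0, 0.205, 0.979, -0.0]
force: [1.3, 1.0, -1.4]
width: 0.701
```

Request:
servo_tool(
  commands=[
    [0,0,0.004,0,-1],
    [0,0,0,0,-1],
    [0,0,0,0,-1],
  ],
)

```text
t: 11.4
tcp_pos: [0.5007, 0.1506, 0.1503]
orientation: [0.0, 0.205, 0.979, 0.0]
force: [-1.2, -1.1, 4.8]
width: 0.703
```

Contact came at TCP z = 0.1503, exactly the predicted seating height, at about 6 N. I'll release gradually.

Request:
servo_tool(
  commands=[
    [0,0,0,0,0.45],
    [0,0,0,0,0.5],
    [0,0,0,0,0.6],
    [0,0,0,0,0.75],
    [0,0,0,0,0.75],
  ],
)

```text
t: 11.82
tcp_pos: [0.5006, 0.1506, 0.1497]
orientation: [-0.0, 0.205, 0.979, -0.0]
force: [-0.4, -0.2, -0.8]
width: 0.869
```

Run:
```python
from h import *
s=snap('scene','s7');snap('wrist','w7');st=readout.read_state(); print(st['t'],st['tcp_pos'],st['force'],st['width'])
im=cv2.imread('pics/s7.png')[90:240,240:400]; cv2.imwrite('pics/z7.png',cv2.resize(im,None,fx=4,fy=4,interpolation=cv2.INTER_CUBIC))
```

```text
11.9167 [0.50057065 0.15061757 0.14976343] [-0.52347601 -0.30559913 -0.05630282] 0.870750496194164
```

View pics/z7.png

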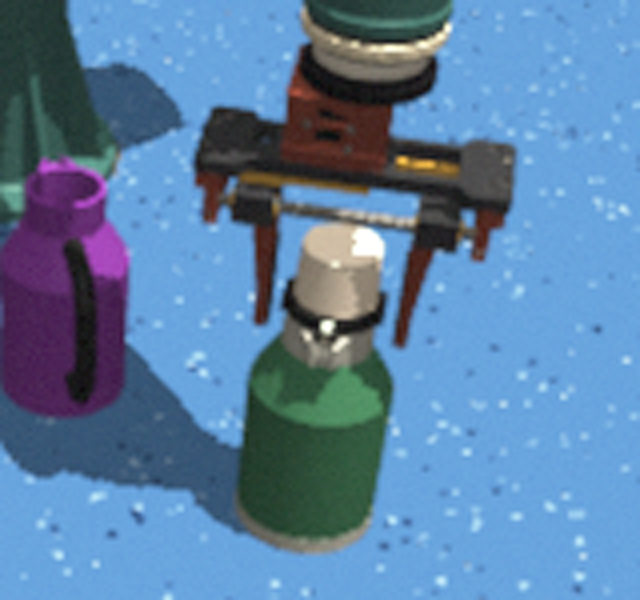

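View pics/w7.png

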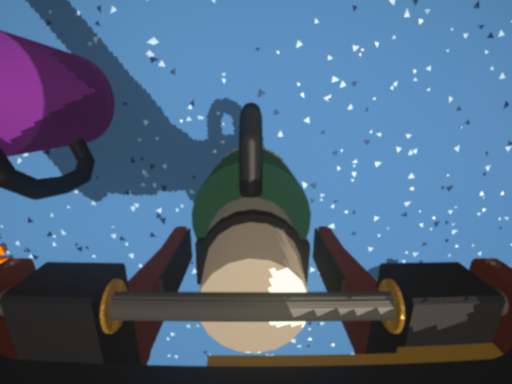

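Seated flat with the lip over the beak. I'll raise 31 mm to clear the flange and close on the cup.

Request:
servo_tool(
  commands=[
    [0,0,-0.015,0,0.75],
    [0,0,-0.04,0,0.75],
    [0,0,-0.05,0,0.75],
    [0,0,-0.035,0,0.75],
    [0,0,-0.015,0,0.75],
  ],
)

```text
t: 12.33
tcp_pos: [0.5017, 0.1508, 0.1828]
orientation: [0.001, 0.205, 0.979, 0.0]
force: [0.3, -0.1, -0.2]
width: 0.875
```

Request:
servo_tool(
  commands=[
    [0,0,0,0,0.5],
    [0,0,0,0,0.4],
    [0,0,0,0,0.3],
    [0,0,0,0,0.25],
    [0,0,0,0,0.22],
  ],
)

```text
t: 12.75
tcp_pos: [0.5003, 0.1506, 0.1805]
orientation: [-0.0, 0.205, 0.979, -0.0]
force: [0.1, 0.7, 0.2]
width: 0.62
```

Request:
servo_tool(
  commands=[
    [0,0,0,0,0.18],
    [0,0,0,0,0.15],
    [0,0,0,0,0.12],
    [0,0,0,0,0.08],
    [0,0,0,0,0],
  ],
)

```text
t: 13.17
tcp_pos: [0.5005, 0.1506, 0.1808]
orientation: [-0.0, 0.205, 0.979, -0.0]
force: [-0.3, 0.6, -0.7]
width: 0.574
```

Request:
servo_tool(
  commands=[
    [0,0,0,0,-1],
    [0,0,0,0,-1],
    [0,0,0,0,-1],
    [0,0,0,0,-1],
    [0,0,0,0,-1],
  ],
)

```text
t: 13.58
tcp_pos: [0.5006, 0.1506, 0.1809]
orientation: [0.0, 0.205, 0.979, -0.0]
force: [0.6, -0.7, -0.6]
width: 0.581
```

The opening of 51 mm matches the cup wall. I'll lift slowly and straight.

Request:
servo_tool(
  commands=[
    [0,0,-0.005,0,-1],
    [0,0,-0.01,0,-1],
    [0,0,-0.015,0,-1],
    [0,0,-0.02,0,-1],
    [0,0,-0.025,0,-1],
  ],
)

```text
t: 14.0
tcp_pos: [0.5005, 0.1506, 0.1962]
orientation: [-0.0, 0.205, 0.979, -0.0]
force: [-0.4, -0.0, 0.4]
width: 0.573
```

Run:
```python
from h import *
s=snap('scene','s8');st=readout.read_state(); print(st['t'],st['tcp_pos'],st['force'],st['width'])
im=cv2.imread('pics/s8.png')[90:240,240:400]; cv2.imwrite('pics/z8.png',cv2.resize(im,None,fx=4,fy=4,interpolation=cv2.INTER_CUBIC))
```

```text
14.05 [0.50124136 0.15074906 0.19731989] [0.53757859 0.12179771 1.07954115] 0.5762721804105768
```

View pics/z8.png

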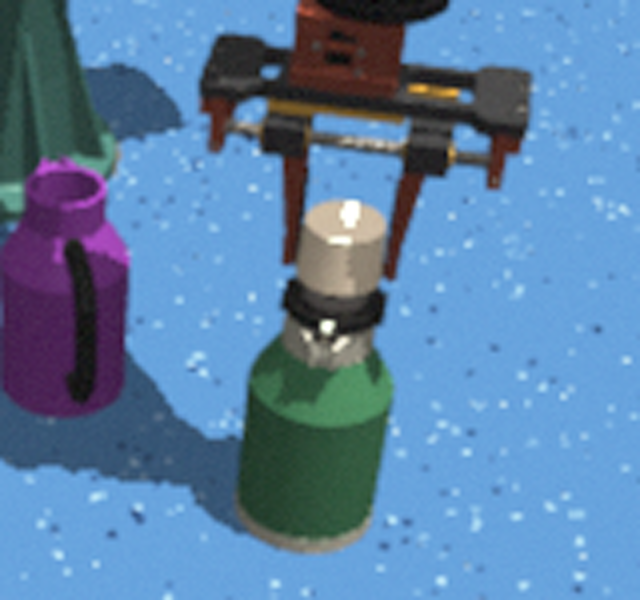

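The cup is coming off and the lid stays put. I'll continue to about 98 mm of lift.

Request:
servo_tool(
  commands=[
    [0,0,-0.03,0,-1],
    [0,0,-0.035,0,-1],
    [0,0,-0.04,0,-1],
    [0,0,-0.045,0,-1],
    [0,0,-0.045,0,-1],
  ],
)

```text
t: 14.47
tcp_pos: [0.5007, 0.1507, 0.236]
orientation: [0.0, 0.205, 0.979, 0.0]
force: [-0.3, 0.3, 0.6]
width: 0.577
```

Request:
servo_tool(
  commands=[
    [0,0,-0.045,0,-1],
    [0,0,-0.045,0,-1],
    [0,0,-0.04,0,-1],
    [0,0,-0.035,0,-1],
    [0,0,-0.025,0,-1],
  ],
)

```text
t: 14.88
tcp_pos: [0.5009, 0.1507, 0.274]
orientation: [0.0, 0.205, 0.979, 0.0]
force: [-0.2, -1.0, -0.9]
width: 0.581
```

Request:
servo_tool(
  commands=[
    [0,0,-0.02,0,-1],
    [0,0,-0.01,0,-1],
    [0,0,0,0,-1],
    [0,0,0,0,-1],
    [0,0,0,0,-1],
  ],
)

```text
t: 15.3
tcp_pos: [0.5003, 0.1506, 0.2784]
orientation: [-0.0, 0.205, 0.979, -0.0]
force: [0.1, -0.1, -1.2]
width: 0.577
```

Run:
```python
from h import *
s=snap('scene','s9');snap('wrist','w9');st=readout.read_state(); print(st['t'],st['tcp_pos'],st['force'],st['width'])
im=cv2.imread('pics/s9.png')[60:240,230:400]; cv2.imwrite('pics/z9.png',cv2.resize(im,None,fx=3.3,fy=3.3,interpolation=cv2.INTER_CUBIC))
```

```text
15.4 [0.5003073  0.15057087 0.27841219] [-1.06623384  0.02206964 -1.06614786] 0.5743444738204273
```

View pics/z9.png

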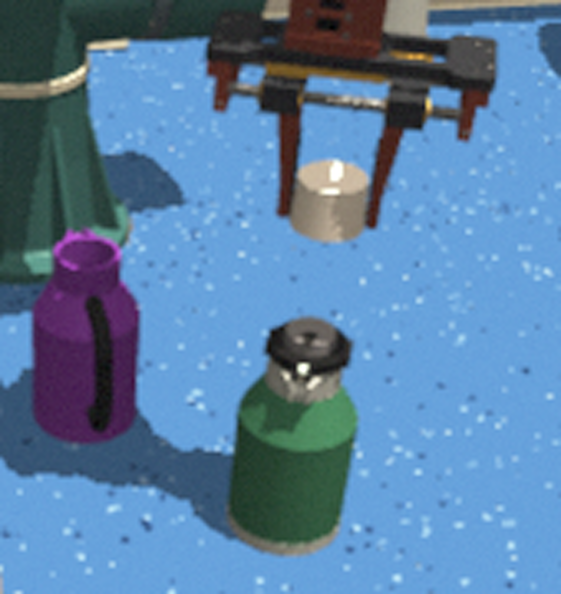

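View pics/w9.png

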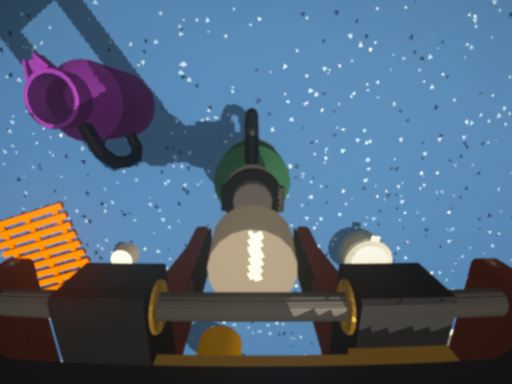

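View pics/s9.png

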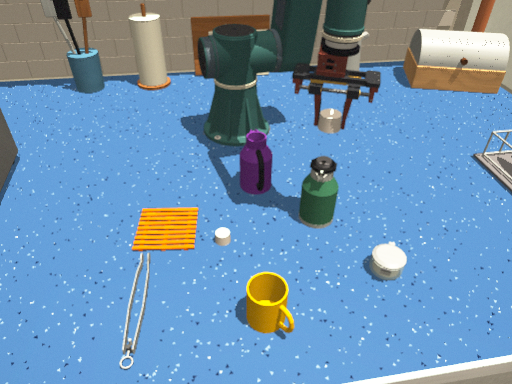

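The wrist and scene views show the cup held upright over the seated lid, and the bystanders unmoved. One numeric check before handing in.

Run:
```python
from h import *
s=pickle.load(open('s9.pkl','rb')); s0=pickle.load(open('scene0.pkl','rb'))
v,u=np.mgrid[150:185,308:340]; P=depthpts(s,np.c_[u.ravel(),v.ravel()])
for lo,hi in[(.172,.178),(.182,.188)]:
    k=(P[:,2]>lo)&(P[:,2]<hi); print(k.sum(),P[k].mean(0).round(4),np.median(P[k][:,2]))
# lip
zz=(300,371); uv=(230+zz[0]/3.3-.5,60+zz[1]/3.3-.5); L=onplane(s,[uv],.171)[0]; d=L[:2]-[.5005,.1503]; print('lip',L,np.hypot(*d),np.degrees(np.arctan2(d[1],d[0])))
# cup top plane
v,u=np.mgrid[105:122,318:343]; P=depthpts(s,np.c_[u.ravel(),v.ravel()]); k=abs(P[:,2]-.309)<.005; Q=P[k]; n=np.linalg.lstsq(np.c_[Q[:,:2],np.ones(len(Q))],Q[:,2],rcond=None)[0]; print('cup',k.sum(),Q.mean(0),np.degrees(n[:2]))
# jug, bystander change
d=cv2.absdiff(s['pixels'],s0['pixels']).max(2); 
for n,(a,b,c,e) in dict(jugbody=(297,185,340,228),mug=(240,268,300,335),salt=(365,238,410,282),tongs=(118,252,152,368),trivet=(130,232,200,252)).items(): print(n,(d[b:e,a:c]>60).mean().round(4))
```

```text
171 [0.5144 0.1448 0.1742] 0.17412503220229802
113 [0.5039 0.1484 0.1841] 0.1842430664726462
lip [0.53067177 0.13442432 0.171     ] 0.034093596750125604 -27.752298252026375
cup 209 [0.50507538 0.14714936 0.30796614] [-1.41640307  0.54781723]
jugbody 0.0092
mug 0.0
salt 0.0
tongs 0.0
trivet 0.1186
```

Run:
```python
from h import *
im=cv2.imread('pics/s9.png')[150:190,300:345]; a=cv2.resize(im,None,fx=8,fy=8,interpolation=cv2.INTER_CUBIC)
im=cv2.imread('pics/scene0.png')[150:190,300:345]; b=cv2.resize(im,None,fx=8,fy=8,interpolation=cv2.INTER_CUBIC)
cv2.imwrite('pics/z10.png',np.hstack([a,b]))
```

```text
(no output)
```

View pics/z10.png

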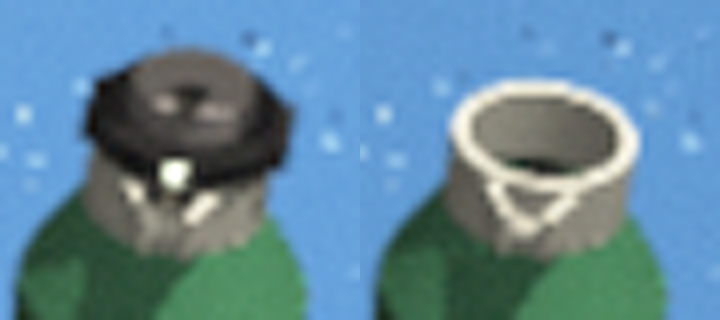

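Run:
```python
from h import *
s=pickle.load(open('s9.pkl','rb'))
for n,u,z in[('lip bottom edge',(174,190),.168),('stripe top',(174,160),.174),('beak',(164,234),.160)]:
    L=onplane(s,[(300+u[0]/8-.5,150+u[1]/8-.5)],z)[0]; d=L[:2]-[.5005,.1500]; print(n,L.round(4),np.hypot(*d).round(4),np.degrees(np.arctan2(d[1],d[0])).round(1))
```

```text
lip bottom edge [0.5322 0.1364 0.168 ] 0.0345 -23.2
stripe top [0.5254 0.1377 0.174 ] 0.0278 -26.2
beak [0.5426 0.1311 0.16  ] 0.0462 -24.1
```

Run:
```python
from h import *
print(bot.hand_in()); st=readout.read_state(); print(st['t'],st['width'])
```

```text
the job is handed in; nothing more can be done
None
the job is handed in; nothing more can be done
```

The two lids went to the green jug together, the pouring lid is home in the mouth with its lip facing the beak, and the arm is still holding the cup. I handed in at about 15.4 s; no verdict was given.

**Fit:** I took the pouring lid by its finger grips (61.9 mm opening) and lowered it until it touched the rim at about 6 N. That was at the height predicted for fully home.

**Last checks:**

| Check | Measured | Expected |
|---|---|---|
| Flange top height | 174.2 mm | 175 mm |
| Collar top height | 184.2 mm | 185 mm |
| Lip direction | -23° to -26° | beak at about -24° |
| Cup raised from its seat | about 98 mm | about 100 mm |
| Cup tilt | about 1.5° from a noisy depth fit | level |

- **Bystanders:** the scene picture shows no change around the mug, salt cellar or tongs. Around the jug body under 1% of pixels changed, which I took as shadow.
- **Trivet:** about 12% of pixels changed in its lower strip. I put this down to the lids and their shadow being gone, and did not check further.
- **Disagreement:** in the last scene view the lip tip measured only about 34 mm out from the jug axis instead of 42 mm. I think the visible white stripe stops short of the tip, but I did not confirm that. The flange and collar heights still fit a lid that is fully home.

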